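# Fold the spark-screen wing square beside the spray can

### The arm

A 6-joint arm with a two-finger parallel gripper is mounted at the origin on the work surface. World frame = base frame: x ahead of the robot, y to its left, z up, the work surface at z = 0. Lengths are in m, angles in rad, forces in N, time in s.
With the tool pointing down it reaches from about 0.225 to 0.875 m from the base axis. Payload 3.4 kg.
Tool frame: the origin (TCP) lies where the fingers leave the gripper's body, on its centre line; the fingertips stand 73 mm ahead of it and the grasp point (between the pads) lies 54 mm ahead of it; z points along the fingers, y is the direction in which the jaws open and shut (so a half turn about z gives the same grasp; the last joint's range is limited). The gripper opens to 85 mm and grips with 20 to 120 N. Pads are 22 mm wide; open, the fingers measure 114 mm over their backs; the gripper's body (76 mm by 85 mm) begins 54 mm behind the grasp point. The pads swing forward as they close: fully open they stand 13 mm farther back than shut.
Start: joints at [1.226, 0.276, 1.505, -0, 1.361, -0.121], TCP at [0.128, 0.561, 0.304] pointing down, gripper open.
Joint ranges: [-2.89, 2.89], [-0.75, 2.08], [0.22, 2.7], [-1.18, 4.32], [0.11, 2.71], [-2.7, 2.7]. Speed limits (rad/s): [2.57, 2.57, 3.14, 3.14, 3.14, 3.14].

### API

Orientations are given as [roll, pitch, yaw] about the fixed x, y, z axes, in that order (R = Rz(yaw) Ry(pitch) Rx(roll)).
In Python, from workcell import robot, optics, ticket gives the robot as it stands.
- The arm moves only by the tool arm_command, never from a script. Its argument "plan" is a list of rows, each an object with "xyz": the shift along the tool's x, y, z in mm, a list of three; "spin": the turn about the tool's z in degrees. A call has 1 to 12 rows; each row is the pose to reach, as a shift and turn from the pose measured when the call began, along the tool's axes at that moment; what a row does not reach only later rows make up. A row lasts 1/8 s, in which the tool goes at most 62.5 mm and 10.7 degrees, less where a joint would pass 70% of its speed; a pose out of reach is approached as far as the arm can. A call with a gripper value outside its range is refused whole. "fingers" is the finger opening in mm, from 0 to 85.4, set as the call begins (left out, the last holds). The fingers move at their own pace and stop on an object; "squeeze" is the grip in N (left out, the last holds). Time passes only in rows, so rows that repeat a pose let the fingers close. It gives the time, the measured TCP pose, the force and the opening at its end, in the units of the state.
- robot.read_state(): the state, without advancing time (a new reading comes with each control period).
- optics.grab_frame(name): name is "side" or "top" or "wrist"; returns the picture (400x640x3 uint8, red, green, blue); there is no depth.
- optics.calibration(name): a dict with "K" (3x3 intrinsics, pixels), "world_to_cam" (4x4, takes a point from world to camera coordinates). Camera axes: x right, y down, z forward; pixel columns grow to the right and rows downward; lengths in m; the calibration is good to about 2 mm. The wrist camera is an equidistant fisheye: a pixel r from the principal point sees the ray r / f radians off the axis. A picture is of the moment at which its call begins: read the wrist's pose just before it. calibration takes no time and is no camera call; for the wrist camera it gives the pose at the moment of the call.
- ticket.finish_job(): hands the job in, once; it reports no verdict.
The state is a dict: "time_s": time; "qpos": joint angles; "dq": joint speeds; "tau": joint torques, N m; "position": TCP position; "tool_rot": TCP orientation; "ft_force": force on the tool from outside, world axes, zero at the start; "torque": the same for the moment, N m; "opening": finger opening in m.
Only numpy, scipy, OpenCV 4.12 (cv2) and the standard library are available. Lean on these libraries where they do the work, as an engineer would, in place of code of your own. Each camera call takes 0.05 s, during which the arm holds its last target.

### The job

Shield the spray can before we weld the flange: fold the spark screen's wing on the spray can's side inwards until it stands square to the back panel. Leave the other wing as it is, and leave the spray can standing where it is.

Things in the scene. Friction and masses are not known exactly. Their poses are not given: they have to be found in the camera images.
- spark_screen: Folding spark screen, sheet steel in dark frames, fixed to the bench. Back panel 228 wide, 10 thick, 170 mm high. Origin: on the bench under its middle; y along it to the left wing, x square to it, away from the robot, z up. Wings swing on vertical pins at y = +120 and -120 mm, x = 0. A loose flange (114 mm across, 75 high) stands in the bay, about 100 mm along -x.
- left_wing_top (a point): Point on the left (+y) wing: top edge, mid thickness, 95 mm from its hinge pin, 170 mm up. Wing: stiff upright panel, 10 mm thick, 130 mm long from the pin, 10 to 170 mm above the bench. It starts folded in 5 to 45 degrees from the screen's +y towards -x; square = pointing along -x. Stiff hinge: about 3 N here moves it, it stays where left. The point's +y points along the wing to its free edge.
- right_wing_top (a point): Point on the right (-y) wing: top edge, mid thickness, 95 mm from its hinge pin, 170 mm up. Wing: stiff upright panel, 10 mm thick, 130 mm long from the pin, 10 to 170 mm above the bench. It starts folded in 5 to 45 degrees from the screen's -y towards -x; square = pointing along -x. Stiff hinge: about 3 N here moves it, it stays where left. The point's -y points along the wing to its free edge.
- spray_can_mid (a point): Small loose spray can, straight white body 52 mm across, narrower grey cap, 150 mm high; this point is its centre, 75 mm up. Stands to the left or right of the screen, 330 to 380 mm from its middle along y. On the other side stands a steel drinking tumbler with a black lid, 84 mm across, 148 mm high: not the can.
Mind the look-alikes: they are no part of the job. What is meant by the part that bears spray_can_mid is not orange, pink or red, and is the smaller of those in its own colour.

How it is judged:
By the outcome, as a careful person would: the job done as asked, in the order asked, and still so for the second after the job is handed in, with the robot touching nothing.
It also fails if it takes over 32 s, if anything falls off the work surface, if the arm or the gripper's body presses on something with over 40 N, if the wrist force passes 120 N, or if a joint passes its speed limit or range.

## Working session

There is one attempt and no reset: what is moved stays moved. The work goes in short steps, Python scripts to look and compute and a tool call to move; the robot and the scene stay as the last step left them, time stands still between calls to the robot, and variables do not carry over. Pictures are saved under pics/ and viewed, and the job is handed in when it is done.

Besides the shell and the picture viewer there is one more tool, called after ">>>" as a command line: name --argument value ..., lists and objects as JSON in quotes. arm_command: Moves the arm, as the interface text tells. Its arguments: {"type":"object","properties":{"plan":{"type":"array"},"fingers":{"type":"number"},"squeeze":{"type":"number"}},"required":["plan"]}

```bash
mkdir -p pics; ls; python3 - <<'E'
from workcell import robot, optics
import cv2
for n in ("side","top","wrist"):
    c=optics.calibration(n); print(n,c)
    im=optics.grab_frame(n); cv2.imwrite(f"pics/{n}0.png",im[:,:,::-1])
s=robot.read_state()
print({k:s[k] for k in("time_s","position","tool_rot","ft_force","opening")})
E
```

```text
pics
side {'K': array([[507.87730409,   0.        , 324.58812164],
       [  0.        , 507.87730409, 202.32218835],
       [  0.        ,   0.        ,   1.        ]]), 'world_to_cam': array([[ 0.9948241 , -0.10115783, -0.00959702, -0.59337011],
       [-0.07594222, -0.67743088, -0.73165578,  0.08168245],
       [ 0.06751139,  0.72859762, -0.68160672,  1.55917847],
       [ 0.        ,  0.        ,  0.        ,  1.        ]])}
top {'K': array([[407.88693446,   0.        , 327.99472586],
       [  0.        , 407.88693446, 200.80870676],
       [  0.        ,   0.        ,   1.        ]]), 'world_to_cam': array([[ 0.02977534, -0.99952365, -0.0081176 , -0.04976075],
       [-0.98745853, -0.02815427, -0.15534797,  0.59421636],
       [ 0.15504542,  0.01264133, -0.98782646,  1.05191755],
       [ 0.        ,  0.        ,  0.        ,  1.        ]])}
wrist {'K': array([[309.70691629,   0.        , 321.23712087],
       [  0.        , 309.70691629, 199.2920993 ],
       [  0.        ,   0.        ,   1.        ]]), 'world_to_cam': array([[ 0.22287874,  0.97484391, -0.00210032, -0.5749049 ],
       [ 0.93713597, -0.21366312,  0.27590623, -0.03669893],
       [ 0.26851675, -0.06346192, -0.96118226,  0.37915954],
       [ 0.        ,  0.        ,  0.        ,  1.        ]])}
{'time_s': 0.15, 'position': array([0.12750155, 0.56039311, 0.30322612]), 'tool_rot': array([-3.14020348e+00, -1.63292205e-04,  2.91785062e+00]), 'ft_force': array([ 0.32546696, -0.46030885,  0.7030546 ]), 'opening': 0.08523734566245662}
```

View pics/side0.png

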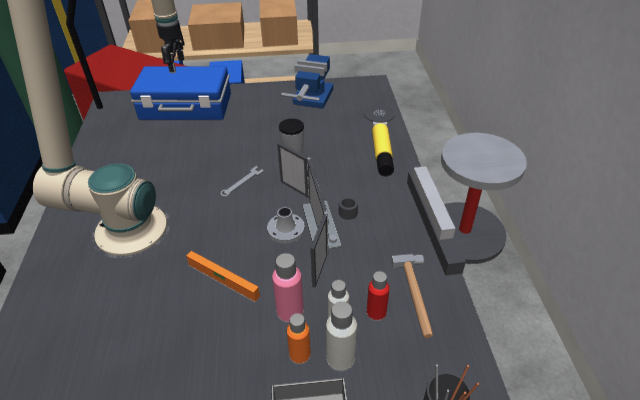

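View pics/top0.png

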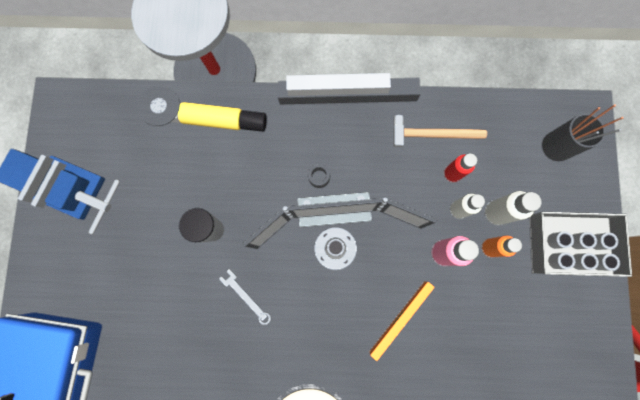

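View pics/wrist0.png

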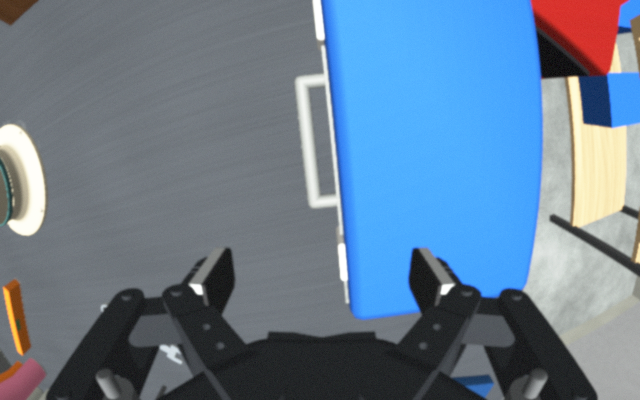

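The small white can, the one next to its larger white look-alike, stands on the right (-y) side. The tumbler is on the left, so the wing to fold is the right one. I'll enlarge the images to measure the screen.

```bash
python3 - <<'E'
import cv2
a=cv2.imread("pics/top0.png"); b=cv2.imread("pics/side0.png")
cv2.imwrite("pics/topc.png",cv2.resize(a[180:280,240:440],None,fx=4,fy=4,interpolation=cv2.INTER_CUBIC))
cv2.imwrite("pics/topd.png",cv2.resize(a[140:280,360:560],None,fx=4,fy=4,interpolation=cv2.INTER_CUBIC))
cv2.imwrite("pics/sidec.png",cv2.resize(b[140:290,250:390],None,fx=4,fy=4,interpolation=cv2.INTER_CUBIC))
E
```

```text
(no output)
```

View pics/topc.png

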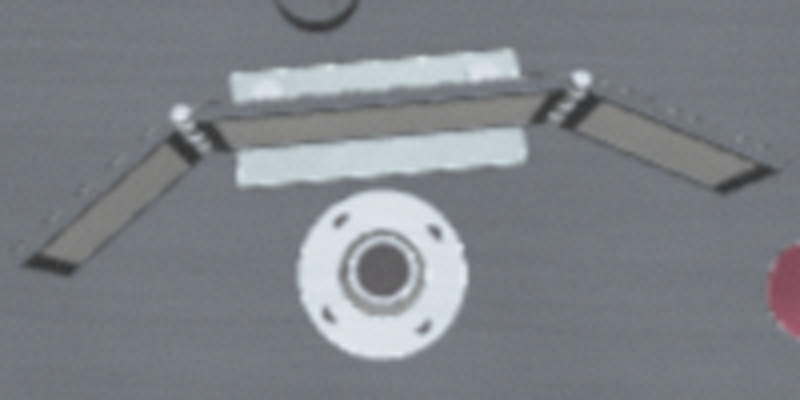

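View pics/topd.png

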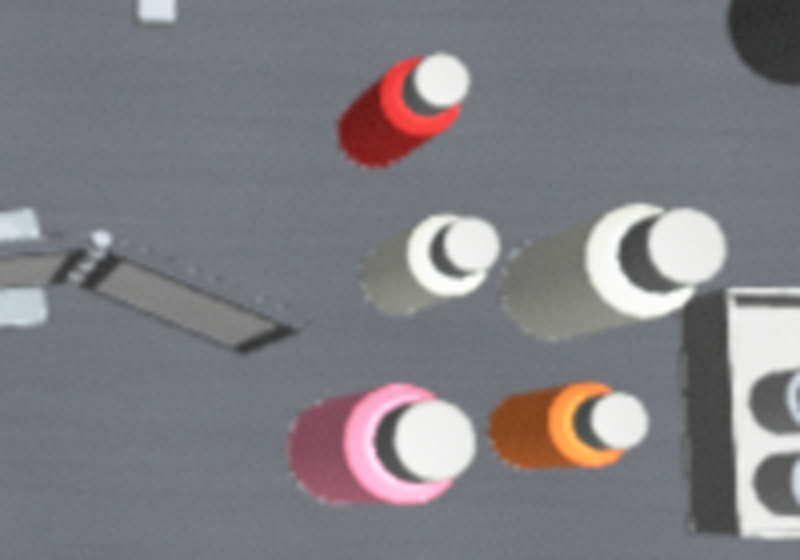

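View pics/sidec.png

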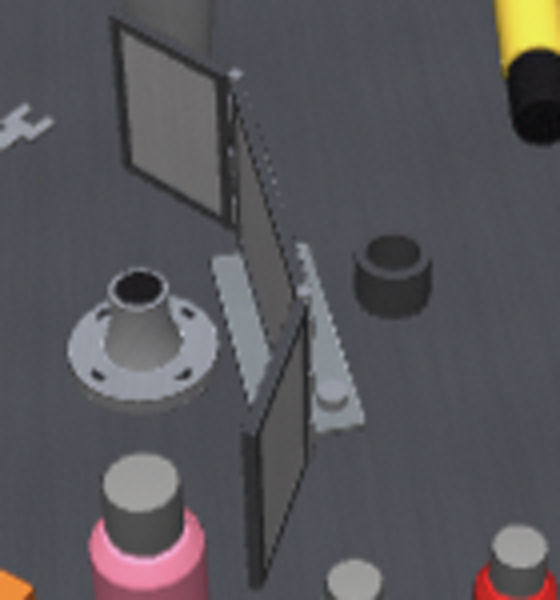

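```bash
python3 - <<'E'
import cv2,numpy as np
a=cv2.imread("pics/top0.png"); b=cv2.imread("pics/side0.png")
def st(x): 
    return np.clip((x.astype(float)-50)*2,0,255).astype(np.uint8)
cv2.imwrite("pics/tope.png",cv2.resize(st(a[190:240,365:445]),None,fx=10,fy=10,interpolation=cv2.INTER_CUBIC))
cv2.imwrite("pics/topf.png",cv2.resize(st(a[190:260,235:315]),None,fx=8,fy=8,interpolation=cv2.INTER_CUBIC))
cv2.imwrite("pics/sidee.png",cv2.resize(st(b[200:290,300:340]),None,fx=6,fy=6,interpolation=cv2.INTER_CUBIC))
E
```

```text
(no output)
```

View pics/tope.png

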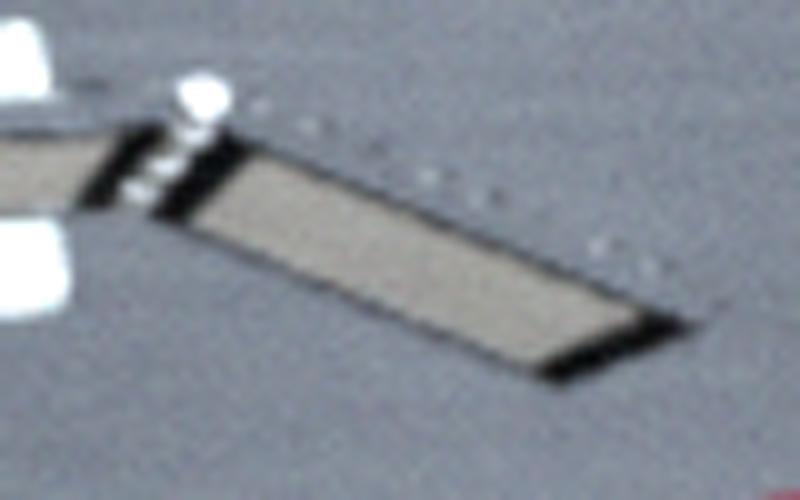

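View pics/topf.png

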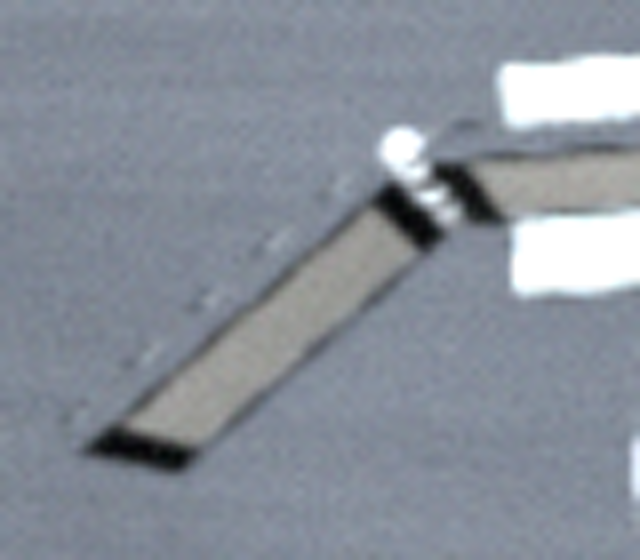

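View pics/sidee.png

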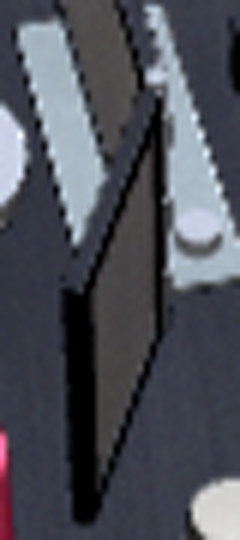

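```bash
cat > h.py <<'E'
import numpy as np
from workcell import robot, optics
def bp(n,u,v,z):
    c=optics.calibration(n);T=c["world_to_cam"];K=c["K"]
    d=np.linalg.solve(K,[u,v,1.]);R=T[:3,:3];o=-R.T@T[:3,3];d=R.T@d
    return o+d*(z-o[2])/d[2]
def pj(n,p):
    c=optics.calibration(n);T=c["world_to_cam"];q=c["K"]@(T[:3,:3]@np.array(p)+T[:3,3]);return q[:2]/q[2]
E
python3 - <<'E'
from h import *
np.set_printoptions(precision=4,suppress=True)
for z in(.17,.175,.18):
    L=bp("top",285.4,208.5,z);R=bp("top",385.3,199.7,z);d=L-R;print(z,L,R,np.linalg.norm(d),np.degrees(np.arctan2(-d[0],d[1])))
i1=bp("top",390.5,205.0,.17);i2=bp("top",435,222.3,.17);print(i1,i2,np.degrees(np.arctan2(i2[0]-i1[0],i2[1]-i1[1])))
print("side",bp("side",310.8,248,.17),bp("side",315.3,248.8,.17))
c=lambda u,v:(360+u/4,140+v/4)
for nm,u,v,z in(("can",472,245,.15),("bigwhite",687,245,.2),("pink",436,440,.2),("pinkbase",310,450,0),("canbase",395,280,0),("red",440,80,.15),("orange",620,420,.14)):
    print(nm,bp("top",*c(u,v),z))
print("sidecan",bp("side",339,286,.15),"sidepink",bp("side",286,262,.2),bp("side",286,262,.17))
E
```

```text
0.17 [0.5546 0.0668 0.17  ] [ 0.5826 -0.1705  0.17  ] 0.2388851655781754 6.726068471151522
0.175 [0.5539 0.0662 0.175 ] [ 0.5817 -0.1698  0.175 ] 0.2376422904330609 6.726068471151529
0.18 [0.5532 0.0656 0.18  ] [ 0.5809 -0.1692  0.18  ] 0.2363994152879464 6.726068471151535
[ 0.5701 -0.1829  0.17  ] [ 0.5319 -0.288   0.17  ] -159.98922426803318
side [ 0.5339 -0.2911  0.17  ] [ 0.5448 -0.295   0.17  ]
can [ 0.5884 -0.3977  0.15  ]
bigwhite [ 0.5836 -0.5031  0.2   ]
pink [ 0.4678 -0.3565  0.2   ]
pinkbase [ 0.4676 -0.3367  0.    ]
canbase [ 0.5871 -0.3973  0.    ]
red [ 0.691  -0.3808  0.15  ]
orange [ 0.4858 -0.4872  0.14  ]
sidecan [ 0.5915 -0.4008  0.15  ] sidepink [ 0.4709 -0.3556  0.2   ] [ 0.4703 -0.3299  0.17  ]
```

The can is at about (0.588, -0.398), 0.15 high, with the larger white bottle beyond it. The right hinge is at (0.582, -0.171). The screen's yaw is about 6.7° and the wing is folded about 27°. I'll move above the wing, turn the jaws to straddle it, and check from there.

>>> arm_command --plan '[{"xyz": [-594,-707,0],"spin": 97.2},{"xyz": [-594,-707,0],"spin": 97.2},{"xyz": [-594,-707,0],"spin": 97.2},{"xyz": [-594,-707,0],"spin": 97.2},{"xyz": [-594,-707,0],"spin": 97.2},{"xyz": [-594,-707,0],"spin": 97.2},{"xyz": [-594,-707,0],"spin": 97.2},{"xyz": [-594,-707,0],"spin": 97.2},{"xyz": [-594,-707,0],"spin": 97.2},{"xyz": [-594,-707,0],"spin": 97.2},{"xyz": [-594,-707,0],"spin": 97.2},{"xyz": [-594,-707,0],"spin": 97.2}]' --fingers 45 --squeeze 20

```text
time_s: 1.65
position: [0.4709, -0.1084, 0.304]
tool_rot: [3.142, 0.001, 1.22]
ft_force: [0.2, 0.6, 0.8]
opening: 0.0452
```

>>> arm_command --plan '[{"xyz": [-58,63,0],"spin": 0},{"xyz": [-115.5,126,0],"spin": 0},{"xyz": [-115.5,126,0],"spin": 0},{"xyz": [-115.5,126,0],"spin": 0},{"xyz": [-115.5,126,0],"spin": 0}]'

```text
time_s: 2.28
position: [0.5491, -0.2597, 0.3034]
tool_rot: [-3.14, -0.0, 1.22]
ft_force: [-0.8, 0.3, -0.2]
opening: 0.0452
```

```bash
python3 - <<'E'
from h import *
import cv2
s=robot.read_state(); print(s["position"],s["tool_rot"],s["qpos"])
c=optics.calibration("wrist");T=c["world_to_cam"];R=T[:3,:3]
print("cam",-R.T@T[:3,3],R)
im=optics.grab_frame("wrist"); cv2.imwrite("pics/wrist1.png",im[:,:,::-1])
def pw(p):
    q=R@np.array(p)+T[:3,3];r=np.hypot(q[0],q[1]);th=np.arctan2(r,q[2]);f=c["K"][0,0];return c["K"][:2,2]+f*th*q[:2]/r
h=np.array([.5822,-.171,.17]);d=np.array([np.cos(np.radians(-110)),np.sin(np.radians(-110)),0])
print("pin",pw(h),"free",pw(h+.13*d),"95",pw(h+.095*d),pw([.5884,-.3977,.15]))
im=optics.grab_frame("side"); cv2.imwrite("pics/side1.png",im[:,:,::-1])
E
```

```text
[ 0.54909746 -0.25970754  0.30340634] [-3.13957474e+00 -4.05914250e-05  1.22013562e+00] [-5.56116424e-01  3.25956929e-01  1.43283991e+00 -3.78472733e-04
  1.38477958e+00 -2.05385389e-01]
cam [ 0.57452905 -0.19342442  0.37362226] [[ 0.93881641 -0.34441599 -0.0011695 ]
 [-0.33077736 -0.90257571  0.27557836]
 [-0.09596915 -0.25833065 -0.9612779 ]]
pin [320.79733496  76.94714397] free [321.30234983 261.83924395] 95 [321.17789335 217.14575622] [410.30568897 325.12234981]
```

View pics/wrist1.png

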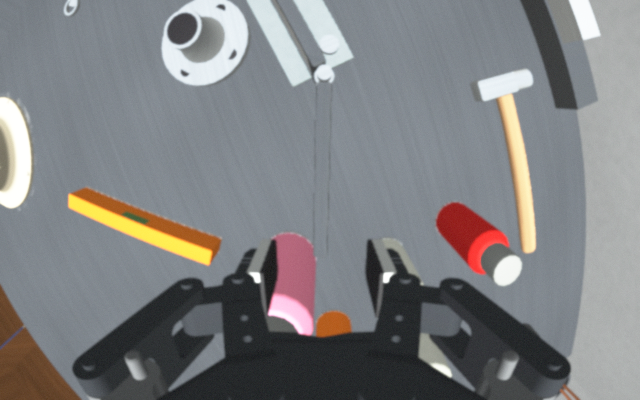

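View pics/side1.png

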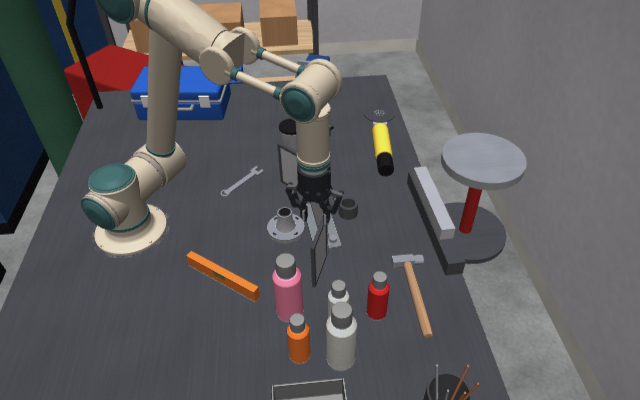

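The wrist view shows the wing running vertically between the open fingers, with its pin at about (323,73) against a predicted (321,77). I'll descend and grip.

>>> arm_command --plan '[{"xyz": [0,0,50],"spin": 0},{"xyz": [0,0,80],"spin": 0},{"xyz": [0,0,98],"spin": 0},{"xyz": [0,0,98],"spin": 0},{"xyz": [0,0,98],"spin": 0}]'

```text
time_s: 3.0
position: [0.5493, -0.2584, 0.2074]
tool_rot: [3.141, 0.001, 1.222]
ft_force: [0.1, -0.2, -0.4]
opening: 0.0449
```

>>> arm_command --plan '[{"xyz": [0,0,0],"spin": 0},{"xyz": [0,0,0],"spin": 0},{"xyz": [0,0,0],"spin": 0},{"xyz": [0,0,0],"spin": 0},{"xyz": [0,0,0],"spin": 0},{"xyz": [0,0,0],"spin": 0}]' --fingers 8 --squeeze 20

```text
time_s: 3.75
position: [0.5498, -0.2586, 0.2086]
tool_rot: [3.138, 0.001, 1.222]
ft_force: [0.2, 0.6, 6.1]
opening: 0.0098
```

The pads closed on the wing at 9.8 mm. Next I'll swing it about the hinge, about 93 mm along tool +x, starting with the first 30°.

>>> arm_command --plan '[{"xyz": [0.5,-9.8,0],"spin": 6},{"xyz": [2,-19.4,0],"spin": 12},{"xyz": [4.6,-28.9,0],"spin": 18},{"xyz": [8.1,-38,0],"spin": 24},{"xyz": [12.5,-46.7,0],"spin": 30},{"xyz": [12.5,-46.7,0],"spin": 30},{"xyz": [12.5,-46.7,0],"spin": 30}]'

```text
time_s: 4.62
position: [0.5103, -0.2306, 0.2086]
tool_rot: [3.139, -0.002, 0.699]
ft_force: [0.3, 3.4, 2.8]
opening: 0.0098
```

```bash
python3 - <<'E'
from h import *
import cv2
s=robot.read_state(); print(s["position"],s["tool_rot"],s["ft_force"],s["torque"],s["opening"])
im=optics.grab_frame("side"); cv2.imwrite("pics/side2.png",im[:,:,::-1])
E
```

```text
[ 0.5102942  -0.23059606  0.20858201] [ 3.13944611e+00 -1.55419342e-03  6.99471782e-01] [0.30233017 3.40989826 2.81945031] [ 0.40413201  0.17651198 -0.06764035] 0.009753857316199372
```

View pics/side2.png

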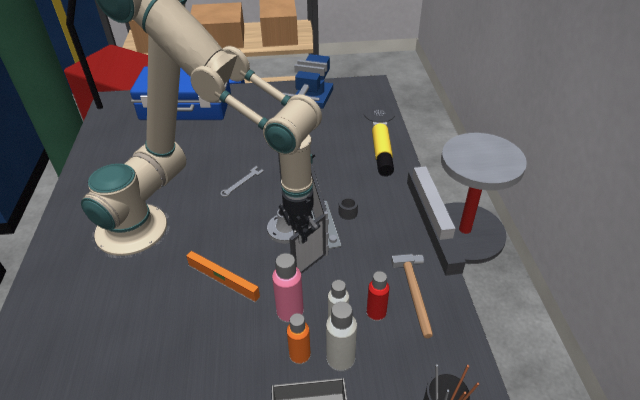

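The wing follows and the forces are small. Now the remaining 33.4°.

>>> arm_command --plan '[{"xyz": [0.5,-9.8,0],"spin": 6},{"xyz": [2,-19.4,0],"spin": 12},{"xyz": [4.6,-28.9,0],"spin": 18},{"xyz": [8.1,-38,0],"spin": 24},{"xyz": [12.5,-46.7,0],"spin": 30},{"xyz": [15.4,-51.4,0],"spin": 33.4},{"xyz": [15.4,-51.4,0],"spin": 33.4},{"xyz": [15.4,-51.4,0],"spin": 33.4},{"xyz": [15.4,-51.4,0],"spin": 33.4}]'

```text
time_s: 5.8
position: [0.4887, -0.1809, 0.2086]
tool_rot: [-3.141, -0.002, 0.118]
ft_force: [-1.5, 5.3, 4.6]
opening: 0.0095
```

>>> arm_command --plan '[{"xyz": [0,0,0],"spin": 0},{"xyz": [0,0,0],"spin": 0},{"xyz": [0,0,0],"spin": 0},{"xyz": [0,0,0],"spin": 0},{"xyz": [0,0,0],"spin": 0}]' --fingers 45

```text
time_s: 6.42
position: [0.4888, -0.181, 0.2085]
tool_rot: [-3.141, -0.002, 0.118]
ft_force: [-0.1, -0.3, 0.7]
opening: 0.0453
```

>>> arm_command --plan '[{"xyz": [0,0,-40],"spin": 0},{"xyz": [0,0,-95],"spin": 0},{"xyz": [0,0,-95],"spin": 0},{"xyz": [0,0,-95],"spin": 0}]'

```text
time_s: 6.92
position: [0.4883, -0.1809, 0.3032]
tool_rot: [-3.141, -0.001, 0.118]
ft_force: [-1.3, 0.5, -0.8]
opening: 0.045
```

```bash
python3 - <<'E'
from h import *
import cv2
s=robot.read_state(); print(s["time_s"],s["position"],s["tool_rot"],s["ft_force"],s["opening"])
c=optics.calibration("wrist")
for n in("wrist","side","top"):
    im=optics.grab_frame(n); cv2.imwrite(f"pics/{n}3.png",im[:,:,::-1])
np.savez("w3.npz",K=c["K"],T=c["world_to_cam"])
E
```

```text
6.925 [ 0.48826029 -0.18092833  0.30324858] [-3.14080254e+00 -1.33524263e-03  1.17701457e-01] [-1.3429624   0.53769261 -0.84255463] 0.04499015948515313
```

View pics/wrist3.png

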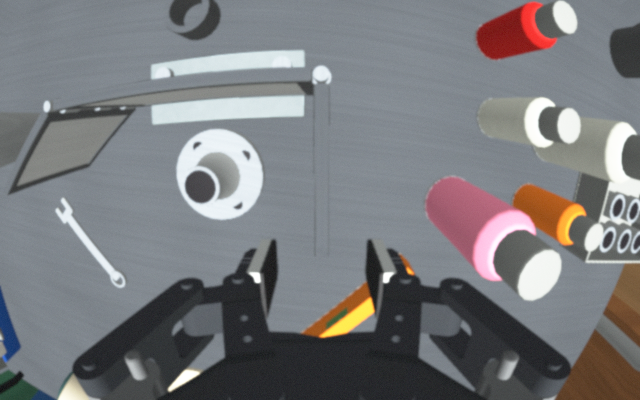

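View pics/top3.png

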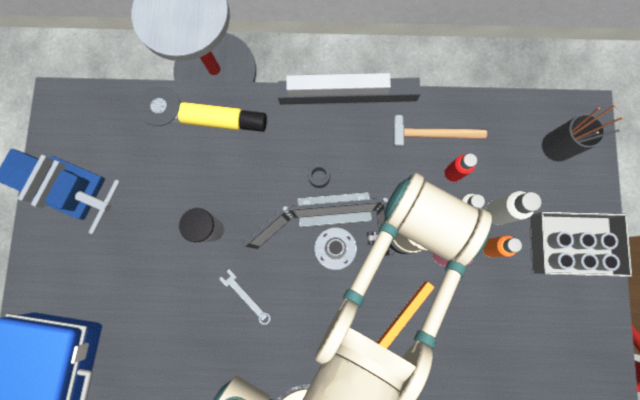

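View pics/side3.png

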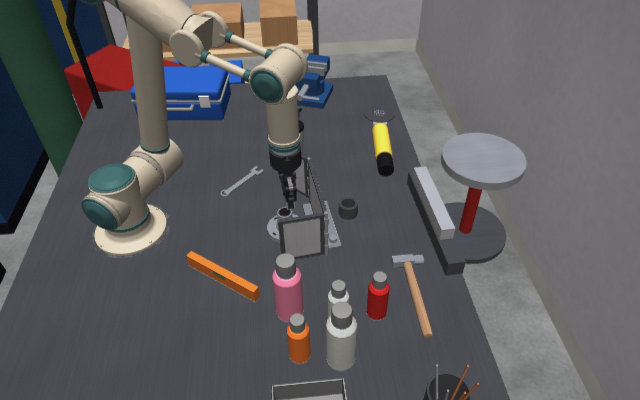

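Both views show the wing square or close to it, with the flange, can and left wing undisturbed. I'll check the angle more closely in the wrist image.

```bash
python3 - <<'E'
import cv2,numpy as np
a=cv2.imread("pics/wrist3.png")
def st(x): return np.clip((x.astype(float)-50)*2.2,0,255).astype(np.uint8)
cv2.imwrite("pics/w3a.png",cv2.resize(st(a[60:265,270:370]),None,fx=8,fy=2.9,interpolation=cv2.INTER_CUBIC))
cv2.imwrite("pics/w3b.png",cv2.resize(st(a[60:130,140:340]),None,fx=4,fy=8,interpolation=cv2.INTER_CUBIC))
cv2.imwrite("pics/w3c.png",cv2.resize(st(a[85:135,20:140]),None,fx=6,fy=6,interpolation=cv2.INTER_CUBIC))
E
```

```text
(no output)
```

View pics/w3a.png

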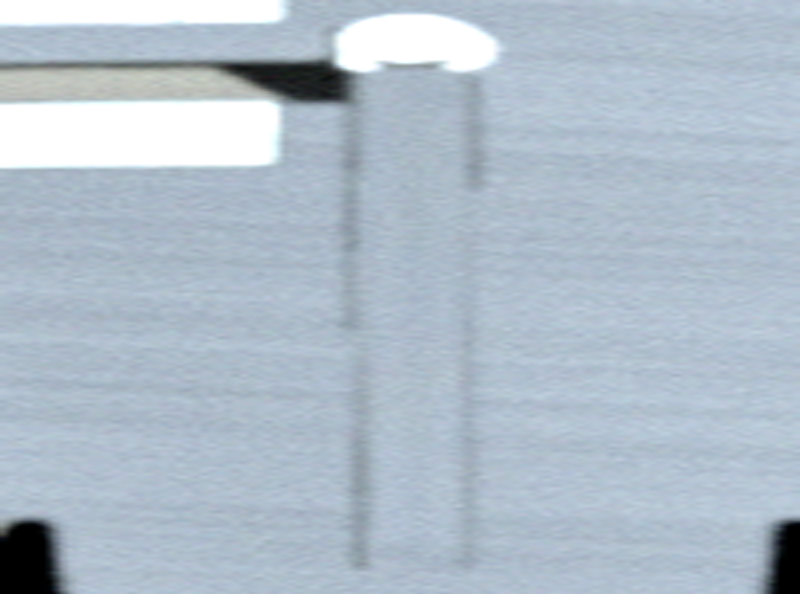

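View pics/w3b.png

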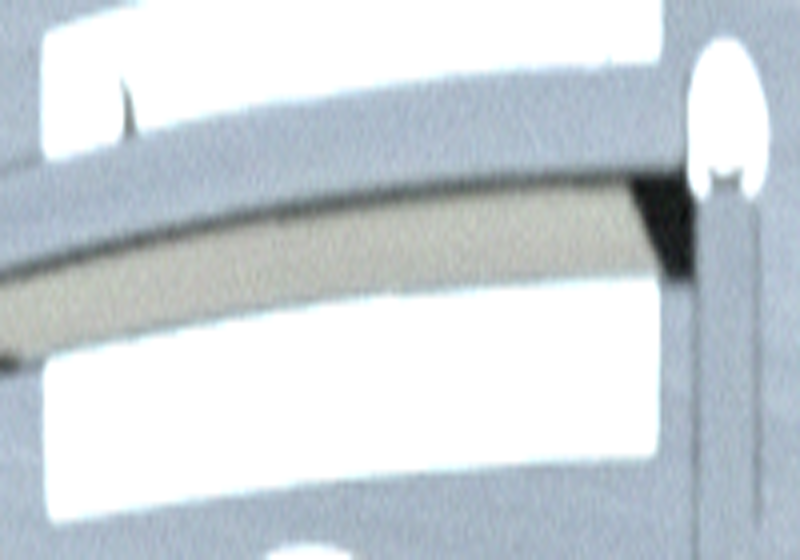

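View pics/w3c.png

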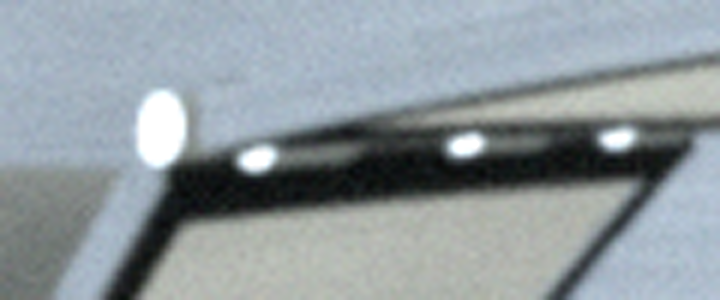

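```bash
python3 - <<'E'
import numpy as np
d=np.load("w3.npz");K=d["K"];T=d["T"];R=T[:3,:3];o=-R.T@T[:3,3]
def bp(u,v,z=.17):
    p=(np.array([u,v])-K[:2,2])/K[0,0];th=np.hypot(*p)
    q=np.r_[p/th*np.sin(th),np.cos(th)];q=R.T@q;return (o+q*(z-o[2])/q[2])[:2]
ang=lambda a,b:np.degrees(np.arctan2(*(b-a)[::-1]))
l1,l2=bp(314,91),bp(315.1,254.8);r1,r2=bp(330,91),bp(328.25,254.8)
print("wing",ang(l1,l2),ang(r1,r2),ang((l1+r1)/2,(l2+r2)/2), np.linalg.norm(l1-r1),(l1+r1)/2,(l2+r2)/2)
P=np.array([bp(*x) for x in((312,80.8),(265,82.9),(210,86.6),(145,93.8))]);print(P)
c=np.polyfit(P[:,1],P[:,0],1);print("panel normal yaw",np.degrees(np.arctan(-c[0])))
for z in(.17,.175,.18):
  L,Q=bp(46.7,106.3,z),bp(321.2,71.5,z);e=L-Q;print(z,L,Q,np.linalg.norm(e),"pins yaw",np.degrees(np.arctan2(-e[0],e[1])))
E
```

```text
wing -173.2078184309509 -173.58485007540358 -173.3963410834081 0.010332886393690077 [ 0.57361623 -0.1707802 ] [ 0.45963948 -0.18397513]
[[ 0.57958389 -0.16358389]
 [ 0.57542936 -0.1331545 ]
 [ 0.57097543 -0.09517228]
 [ 0.56521353 -0.04305305]]
panel normal yaw 6.752156474565467
0.17 [0.55782191 0.07168272] [ 0.58641346 -0.16875868] 0.2421353875342953 pins yaw 6.781354073936491
0.175 [0.55784657 0.06569626] [ 0.58573583 -0.16883928] 0.2361879081154152 pins yaw 6.781354073936476
0.18 [0.55787123 0.05970979] [ 0.58505821 -0.16891987] 0.23024042869653513 pins yaw 6.781354073936486
```

The wing measures within about 0.2° of square: panel yaw 6.75°, wing 6.6°. The gripper is clear above it, so I'm handing in.

```bash
python3 - <<'E'
from workcell import robot, optics, ticket
import cv2,numpy as np
a=cv2.imread("pics/side0.png").astype(int);b=cv2.imread("pics/side3.png").astype(int)
print("can region diff",np.abs(a-b)[275:330,325:355].mean(),"empty ref",np.abs(a-b)[340:390,100:200].mean())
print(ticket.finish_job(), robot.read_state()["time_s"])
E
```

```text
can region diff 0.9733333333333334 empty ref 0.9582666666666667
the job is handed in; nothing more can be done
the job is handed in; nothing more can be done
```

The spark screen's right wing, on the spray can's side, now stands square to the back panel, and the job is handed in. I took the can to be the small white one, beside its larger white look-alike. I gripped the wing at its top edge, swung it about 63° around its hinge, then let go and lifted 95 mm clear.

- **Wing angle:** in the wrist camera image, the wing is within about 0.2° of square to the back panel (panel at 6.75°, wing at 6.6°). The line through the two hinge pins gave the panel 6.73 to 6.78°, so the two measures agree.
- **Can:** its area in the side camera image matches the first picture to within image noise, so it did not move.
- **Left wing and flange:** both look unchanged in the last pictures; I did not measure them.
- **Limits:** the wrist force read about 7 N at most at the end of each move. The clock stood at about 7 s of the 32 s allowed at the last reading before hand-in.

None of the checks failed.

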